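# Roll the tin onto the counter mat

## Task

A tin of beans lies on its side on the serving table. With the fingertips on its top, roll it (do not drag it sliding) along the table until it comes to rest lying across the middle of the ribbed rubber mat, where it will stay put; never lift it, stand it up or shove it by its lower half, and leave the sauce jug, the shaker and the squeeze bottle alone.

Things in the scene. Friction and masses are not known exactly. Their poses are not given: they have to be found in the camera images.
- tin: food tin lying on its side, steel ends, pale label with a brown band; cylinder 100 mm in diameter, 120 mm long, 0.6 to 0.9 kg. Origin mid-axis, 50 mm above the table; x runs along the axis, y and z turn as it rolls. Rolls square to its axis; let go at 0.1 m/s it runs on about 20 mm and stops. A fingertip dragged on its top moves twice as far as the tin: use several short strokes
- mat: thin dark ribbed rubber mat stuck to the table, 180 mm (its x, the way its ribs run) by 110 mm (its y), 1 mm thick: the tin rolls onto it without a step. Origin at its centre on the table surface. The tin starts 165 to 270 mm away on the mat's -y side, its axis within 3 degrees of the mat's x
- shaker: standing aluminium spice shaker, 68 mm in diameter, 120 mm tall, origin at the centre of its foot; leave alone. It and the squeeze bottle swap places: one stands about 175 mm beyond the mat's centre on its +y side, the other about 180 mm from it on its +x side
- squeeze_bottle: standing cream-coloured squeeze bottle with a pointed nozzle, 60 mm in diameter, 190 mm tall, origin at the centre of its foot; to be left alone
- sauce_jug: big brown sauce jug with a white pump head, 100 by 130 mm and about 300 mm tall, origin at the centre of its foot; stands to the right, to be left alone
Not all that is in view belongs to the job. Leave any blue or pink look-alike of the tin alone.

How it is judged (in metres and radians):
On the way:
1. the tin has rolled over: about half a turn about its own axis (angle between tin's own z axis and vertical above 2.5 rad and angle between tin's own x axis and vertical above 1.45 rad), for 0.05 s.
At the end, for the whole second after the job is handed in: The tin lies on its side at rest on the mat, its middle within 20 mm of the mat's centre in the rolling direction and 35 mm along its own axis, its axis within about 14 degrees of the mat's long side; the shaker, squeeze bottle and jug stand within 15 mm of where they stood (y of tin in the frame of mat between -0.02 and 0.02 m and x of tin in the frame of mat between -0.035 and 0.035 m and angle between the x axis of tin and the x axis of mat, either way round below 0.25 rad and height (world z) of tin between 0.046 and 0.054 m and linear speed of tin below 0.01 m/s and angular speed of tin below 0.2 rad/s and angle between each of shaker, squeeze_bottle, sauce_jug's own z axis and vertical below 0.1 rad and distance of each of shaker, squeeze_bottle, sauce_jug from where it was at the start of the episode below 0.015 m); the robot touches nothing.
It fails at once if the tin is lifted off the table (height (world z) of tin above 0.062 m).
It fails at once if the tin is tipped off its side (angle between tin's own x axis and vertical below 1.3 rad).
It fails at once if the tin is shoved by its lower half instead of pushed on top (contact force between the fingers and tin above 0.5 N and height (world z) of the grasp point below 0.066 m).
It fails at once if a bystander is disturbed (distance of any of shaker, squeeze_bottle, sauce_jug from where it was at the start of the episode above 0.015 m).
It also fails if it takes over 64 s, if anything falls off the work surface, if the arm or the gripper's body presses on something with over 40 N, if the wrist force passes 120 N, or if a joint passes its speed limit or range.

## Robot

A 6-joint arm with a two-finger parallel gripper is mounted at the origin on the work surface. World frame = base frame: x ahead of the robot, y to its left, z up, the work surface at z = 0. Lengths are in mm, angles in degrees, forces in N, time in s.
With the tool pointing down it reaches from about 350 to 850 mm from the base axis. Payload 8.1 kg.
Tool frame: the origin (TCP) lies midway between the tips of the shut fingers; the grasp point (between the pads) lies 19 mm behind it (r.grasp_offset is the distance from the TCP to the grasp point, in mm); z points along the fingers, x is the direction in which the jaws open and shut, and the axes are right-handed (so a half turn about z gives the same grasp; the last joint's range is limited). The gripper opens to 85 mm and grips with 20 to 120 N. Pads are 22 mm wide; open, the fingers measure 114 mm over their backs; the gripper's body (76 mm by 85 mm) begins 54 mm behind the grasp point. The pads swing forward as they close: fully open they stand 13 mm farther back than shut.
Start: joints at [-79.664, 7.471, 85.268, -0, 87.261, -4.893], TCP at [157.629, -578.929, 231.292] pointing down, gripper open.
Joint ranges: [-169.43, 169.43], [-51.17, 129.36], [1.28, 143.12], [-76.62, 256.62], [0, 156.53], [-152.29, 152.29]. Speed limits (degrees/s): [136.94, 136.94, 159.86, 180, 180, 180].

## Interface

Orientations are given as [roll, pitch, yaw] about the fixed x, y, z axes, in that order (R = Rz(yaw) Ry(pitch) Rx(roll)).
In Python, from bench import r, optics, hand_in gives the robot as it stands.
- The arm moves only by the shell command python3 -m pendant 'ROWS' [FORCE]. ROWS is JSON, a list of rows, each a list of 5 numbers: the opening, from 0 (shut) to 1 (fully open), then the shift along the tool's x, y, z in mm, then the turn about the tool's z in degrees. A call has 1 to 10 rows; each row shifts and turns the commanded pose from where the row before left it, along the tool's axes as they then stand; what a row does not reach is not made up. A row lasts 1/10 s, in which the tool goes at most 50 mm and 8.59 degrees, less where a joint would pass 70% of its speed; a pose out of reach is approached as far as the arm can. A call with a gripper value outside its range is refused whole. The fingers move at their own pace and stop on an object; FORCE is the grip in N (left out, the last holds). Time passes only in rows, so rows that do not move let the fingers close. It gives the time, the measured TCP pose, the force and the opening at its end, in the units of the state.
- r.sense(): the state, without advancing time (a new reading comes with each control period).
- optics.snapshot(name): name is "side" or "top" or "wrist"; returns (picture, depth): 420x560x3 uint8, blue, green, red; 420x560 float32, mm along the optical axis (not along the pixel's ray), 0 where there is no reading.
- optics.camera_params(name): a dict with "camera_matrix" (3x3 intrinsics, pixels), "eye" and "orientation" of the camera in the world. Camera axes: x right, y down, z forward; pixel columns grow to the right and rows downward; lengths in mm; the calibration is good to about 2 mm. A picture is of the moment at which its call begins: read the wrist's pose just before it. camera_params takes no time and is no camera call; for the wrist camera it gives the pose at the moment of the call.
- hand_in(): hands the job in, once; it reports no verdict.
Trained networks look in the newest picture that a camera, given by its name, has taken for a name from the list of things; names that differ only in an ending like _2 or _b are one class to them, and where a whole thing is asked for, a point or a joint stands for the part that bears it (a point fixed in the world has none). Each returns a list of dicts, best first, with "score" (0 to 1); they miss things now and then, are a little off and sometimes report something else, mostly with a low value. They report only what shows in the picture. A call takes as long as a camera call. They do not tell look-alikes from the thing itself.
- optics.search_frame(camera, query): "at" ([x, y, z] in mm, in world coordinates, good to about 4 mm: the middle of the surface that is visible of it).
The state is a dict: "time": time; "joint_pos": joint angles; "qd": joint speeds; "joint_efforts": joint torques, N m; "tool_pos": TCP position; "tcp_rot": TCP orientation; "ft_force": force on the tool from outside, world axes, zero at the start; "wrist_torque": the same for the moment, N m; "finger_gap": finger opening in mm.
Only numpy, scipy, OpenCV 4.12 (cv2) and the standard library are available. Lean on these libraries where they do the work, as an engineer would, in place of code of your own. Each camera call takes 0.05 s, during which the arm holds its last target. There are 200 camera calls.

## Working session

There is one attempt and no reset: what is moved stays moved. The work goes in short steps, Python scripts to look and compute and a shell command to move; the robot and the scene stay as the last step left them, time stands still between calls to the robot, and variables do not carry over. Pictures are saved under pics/ and viewed, about 8 in all and at most 12, crops included, and the job is handed in when it is done.

```bash
mkdir -p pics; cat > h.py <<'E'
import numpy as np,cv2
from bench import r,optics
from scipy.spatial.transform import Rotation as R
def cam(n):
    p=optics.camera_params(n);return p
def world(n,d,p=None):
    p=p or cam(n);K=np.array(p["camera_matrix"]);o=np.array(p["orientation"],float)
    M=o if o.shape==(3,3) else R.from_euler('xyz',o,degrees=True).as_matrix()
    v,u=np.mgrid[:d.shape[0],:d.shape[1]]
    c=np.stack([(u-K[0,2])/K[0,0]*d,(v-K[1,2])/K[1,1]*d,d],-1)
    return c@M.T+np.array(p["eye"])
E
python3 - <<'E'
from h import *
for n in ["top","side"]:
    im,d=optics.snapshot(n);cv2.imwrite(f"pics/{n}0.png",im);print(n,cam(n))
    np.save(f"pics/{n}0.npy",d)
    for q in ["tin","mat","shaker","squeeze_bottle","sauce_jug"]:
        print(q,[(np.round(x["at"]),round(x["score"],2)) for x in optics.search_frame(n,q)])
print(r.sense())
E
```

```text
top {'camera_matrix': array([[393.35999416,   0.        , 281.87685261],
       [  0.        , 393.35999416, 203.11216649],
       [  0.        ,   0.        ,   1.        ]]), 'eye': array([ 367.89086192,  -37.99774339, 1242.31327271]), 'orientation': array([-173.34490442,   -1.11490113,  -89.28847299])}
tin [(array([ 733., -216.,   89.]), 0.88), (array([792., -44.,  90.]), 0.87), (array([ 564., -174.,   91.]), 0.85), (array([ 242., -267.,   99.]), 0.84)]
mat [(array([585.,  89.,   1.]), 0.85)]
shaker [(array([744., 104., 127.]), 0.63)]
squeeze_bottle [(array([741., 104., 131.]), 0.76)]
sauce_jug [(array([ 492., -450.,  164.]), 0.94)]
side {'camera_matrix': array([[444.06518044,   0.        , 279.26163899],
       [  0.        , 444.06518044, 206.60665402],
       [  0.        ,   0.        ,   1.        ]]), 'eye': array([440.28087656, 654.56666325, 780.11320969]), 'orientation': array([-136.25236035,    1.05944602, -173.32956873])}
tin [(array([779., -26.,  92.]), 0.88), (array([ 239., -242.,   84.]), 0.87), (array([ 564., -148.,   84.]), 0.66), (array([ 738., -189.,   82.]), 0.56
[... 155 characters left out ...]
[ 499., -428.,  146.]), 0.77)]
{'time': 0.6, 'joint_pos': array([-7.96643001e+01,  7.46948765e+00,  8.52658340e+01, -1.51347639e-03,
        8.72604181e+01, -4.89429510e+00]), 'qd': array([-0.01344286, -0.04507604, -0.021688  ,  0.07105946,  0.12537782,
       -0.04211318]), 'joint_efforts': array([-4.03087715e-04, -5.68954647e+01, -5.00595832e+01, -1.71578977e-04,
        1.49280691e-03,  5.54523574e-07]), 'tool_pos': array([ 157.62119116, -578.95404002,  231.32860247]), 'tcp_rot': array([ 1.79998130e+02, -4.11574758e-03, -7.47699327e+01]), 'ft_force': array([0.75098921, 0.28398882, 0.20729042]), 'wrist_torque': array([ 0.0336466 , -0.04754998,  0.00861137]), 'finger_gap': 85.3419285895617}
```

View pics/top0.png

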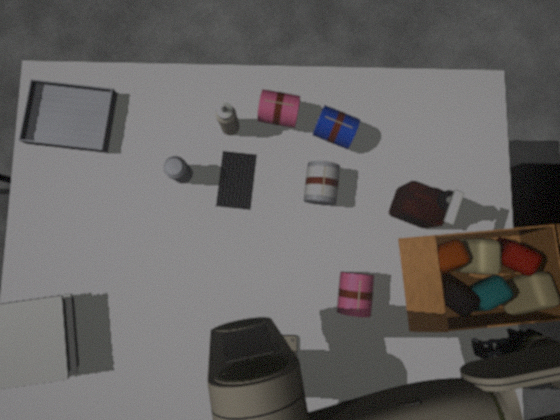

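View pics/side0.png

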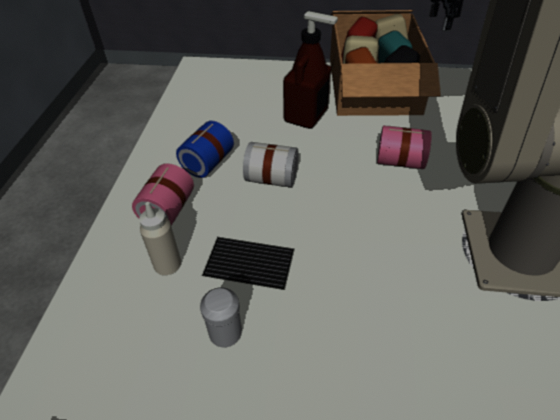

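The top view shows four possible tins: pale with a brown band at (322,182), pink at (279,108), blue at (337,127) and pink at (356,294). I choose the pale one. The mat is at (237,180), the shaker at (178,168), the bottle at (228,118) and the jug at (420,204). Next I'll measure the tin and the mat and check the tin in a crop.

```bash
python3 - <<'E'
from h import *
for n,(mx,my),tc in [("top",(237,180),(322,182)),("side",(249,262),(271,164))]:
    im=cv2.imread(f"pics/{n}0.png");d=np.load(f"pics/{n}0.npy");W=world(n,d)
    g=im.max(2)
    ok=(g<70)&(abs(W[...,0]-585)<140)&(abs(W[...,1]-89)<110)&(abs(W[...,2])<10)
    ok=cv2.morphologyEx(ok.astype(np.uint8),cv2.MORPH_CLOSE,np.ones((5,5)))
    k,l,s,c=cv2.connectedComponentsWithStats(ok);i=l[my,mx] or 1+s[1:,4].argmax()
    P=W[l==i][:,:2].astype(np.float32);print(n,"mat",cv2.minAreaRect(P),P.mean(0))
    m=(abs(W[...,0]-564)<90)&(abs(W[...,1]+170)<85)&(W[...,2]>20)&(W[...,2]<115)
    k,l,s,c=cv2.connectedComponentsWithStats(m.astype(np.uint8));i=l[tc[1],tc[0]]
    Q=W[l==i];print("tin n",len(Q),"zmax",np.percentile(Q[:,2],98))
    from scipy.optimize import least_squares
    f=lambda p:np.hypot((Q[:,1]-p[0]-p[1]*(Q[:,0]-564))/np.hypot(1,p[1]),Q[:,2]-p[2])-50
    s=least_squares(f,[-170,0,50],loss='soft_l1',f_scale=2);p=s.x
    print("axis y",p[0],"ang",np.degrees(np.arctan(p[1])),"z",p[2],"xrange",np.percentile(Q[:,0],[1,99]),np.abs(s.fun).mean())
    # bystanders nearby tall points
im=cv2.imread("pics/top0.png");cv2.imwrite("pics/crop.png",cv2.resize(im[90:230,150:400],None,fx=3,fy=3,interpolation=3)*1)
E
```

```text
top mat ((516.6530151367188, 71.05010986328125), (337.50921630859375, 148.9093475341797), 12.435606956481934) [584.74896  87.05554]
tin n 1394 zmax 103.15099916883919
axis y -178.5141991652945 ang -5.916303271692536 z 50.43872419210101 xrange [506.29727125 629.63640137] 2.554028013638933
side mat ((565.3201904296875, 340.48114013671875), (192.53619384765625, 648.126220703125), 5.162907600402832) [586.6156   92.96139]
tin n 2114 zmax 103.61697927736128
axis y -178.97836516987527 ang -5.815829655437454 z 52.44592839680154 xrange [508.8011735  633.56449184] 2.538845456286859
```

View pics/crop.png

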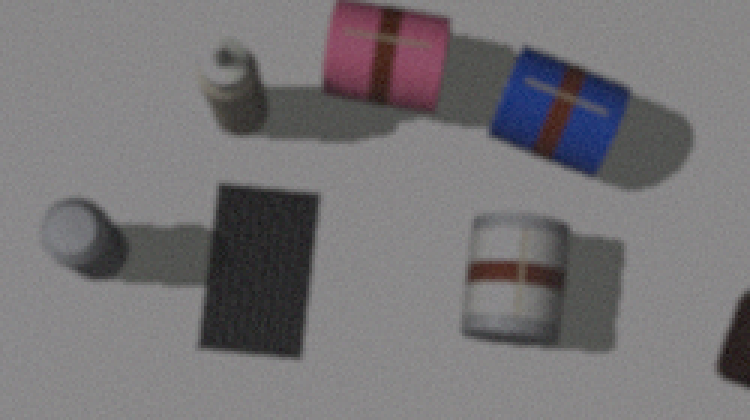

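The crop confirms it: the pale, brown-banded tin (crop 520,275) is the target, and the blue and pink ones are look-alikes. I read the mat corners at crop (220,183), (320,193), (302,357) and (200,348).

```bash
python3 - <<'E'
from h import *
def plane(n,px,z):
    p=cam(n);K=np.array(p["camera_matrix"]);M=R.from_euler('xyz',p["orientation"],degrees=True).as_matrix()
    c=np.c_[np.array(px,float),np.ones(len(px))]@np.linalg.inv(K).T@M.T;e=np.array(p["eye"])
    return e+c*((z-e[2])/c[:,2:])
C=plane("top",np.array([(220,183),(320,193),(302,357),(200,348)])/3+[150,90],1)[:,:2]
D=plane("side",[(218,240),(294,243),(286,286),(204,279)],1)[:,:2]
for c in (C,D): print(c.round(),cv2.minAreaRect(c.astype(np.float32)),c.mean(0))
for n in ("top","side"):
    im=cv2.imread(f"pics/{n}0.png");q=plane(n,np.indices((420,560))[::-1].reshape(2,-1).T,1)[:,:2].reshape(420,560,2)
    m=((im.max(2)<75)&(abs(q[...,0]-585)<120)&(abs(q[...,1]-90)<85)).astype(np.uint8)
    m=cv2.morphologyEx(m,cv2.MORPH_OPEN,np.ones((5,5)))
    k,l,s,c=cv2.connectedComponentsWithStats(m);i=1+s[1:,4].argmax()
    P=q[l==i];print(n,s[i],cv2.minAreaRect(P.astype(np.float32)),P.mean(0))
    # pale tin silhouette: ends in image -> centre via mask at z=50
E
python3 -m pendant '[[0,0,0,0,7],[0,0,0,0,7],[0,0,0,0,7.1],[0,-42.5,-7.8,0,0],[0,-42.5,-7.8,0,0],[0,-42.5,-7.8,0,0],[0,-42.5,-7.8,0,0],[0,-42.5,-7.8,0,0],[0,-42.5,-7.8,0,0]]'
```

```text
[[679. 130.]
 [670.  23.]
 [493.  38.]
 [501. 146.]] ((585.3953857421875, 84.35868835449219), (107.93538665771484, 179.24148559570312), 85.00910186767578) [585.67617415  84.28525468]
[[668.  34.]
 [495.  25.]
 [501. 140.]
 [675. 141.]] ((584.8719482421875, 82.85284423828125), (180.0736541748047, 115.59355926513672), 0.20550303161144257) [584.56824253  84.88914398]
top [ 217  152   39   57 1833] ((586.5714111328125, 88.76199340820312), (110.33342742919922, 176.0925750732422), 84.58611297607422) [585.5826387   87.61834964]
side [ 203  238   90   59 3721] ((589.9680786132812, 103.42054748535156), (144.2451629638672, 179.27793884277344), 84.71434783935547) [588.57256678  95.14587432]
time: 1.5
tool_pos: [230.5, -328.5, 231.3]
tcp_rot: [-180.0, -0.0, -95.9]
ft_force: [1.4, 0.5, 0.5]
finger_gap: -0.2
```

```bash
python3 -m pendant '[[0,-19.75,-40.3,0,0],[0,-19.75,-40.3,0,0],[0,-19.75,-40.3,0,0],[0,-19.75,-40.3,0,0],[0,-19.75,-40.3,0,0],[0,-19.75,-40.3,0,0],[0,-19.75,-40.3,0,0],[0,-19.75,-40.3,0,0],[0,0,0,0,0]]' && python3 -m pendant '[[0,0,0,40,0],[0,0,0,40,0],[0,0,0,30,0],[0,0,0,10,0],[0,0,0,0,0]]'; python3 -c "
from h import *
im,d=optics.snapshot('wrist');cv2.imwrite('pics/w1.png',im);print(cam('wrist')['eye'])"
```

```text
time: 2.4
tool_pos: [570.5, -203.0, 229.3]
tcp_rot: [179.9, 0.1, -95.7]
ft_force: [-1.0, 0.3, -0.1]
finger_gap: -0.2
time: 2.9
tool_pos: [565.7, -205.6, 109.8]
tcp_rot: [179.8, 0.1, -95.9]
ft_force: [-0.2, 0.1, 0.6]
finger_gap: -0.1
[ 647.13055576 -215.06589699  254.9557946 ]
```

View pics/w1.png

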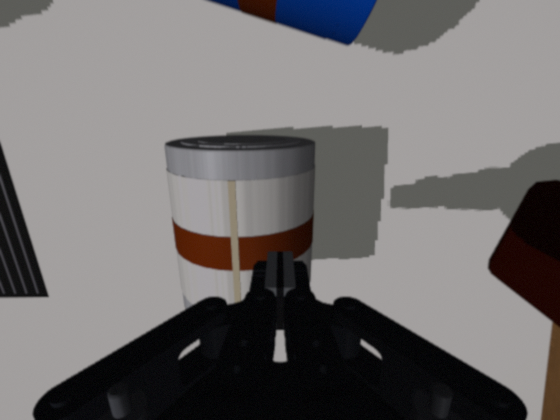

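The fingertips (280,262) are over the rear top half of the tin, near its brown band at mid-length. Now I'll lower them until they touch.

```bash
python3 -m pendant '[[0,0,0,5,0],[0,0,0,3,0],[0,0,0,0,0]]'; python3 -m pendant '[[0,0,0,2,0],[0,0,0,0,0]]';python3 -m pendant '[[0,0,0,2,0],[0,0,0,0,0]]'
```

```text
time: 3.25
tool_pos: [567.5, -206.1, 104.1]
tcp_rot: [-179.9, -0.0, -95.9]
ft_force: [-0.8, -0.1, -0.3]
finger_gap: 0.0
time: 3.45
tool_pos: [567.2, -205.9, 101.4]
tcp_rot: [-180.0, -0.0, -95.9]
ft_force: [-0.4, -0.2, -0.2]
finger_gap: 0.1
time: 3.65
tool_pos: [567.0, -205.8, 99.0]
tcp_rot: [180.0, 0.0, -95.9]
ft_force: [0.6, -0.1, -0.4]
finger_gap: -0.2
```

```bash
python3 -m pendant '[[0,0,0,2,0],[0,0,0,0,0]]'; python3 -m pendant '[[0,0,0,1.5,0],[0,0,0,0,0]]'
```

```text
time: 3.85
tool_pos: [567.0, -205.8, 96.9]
tcp_rot: [180.0, 0.0, -95.9]
ft_force: [-0.1, -1.0, 0.1]
finger_gap: 0.2
time: 4.05
tool_pos: [567.3, -206.0, 95.9]
tcp_rot: [-180.0, -0.0, -95.9]
ft_force: [0.2, -0.1, 1.0]
finger_gap: 0.0
```

```bash
python3 -m pendant '[[0,-8,0,-0.5,0],[0,-8,0,-1.2,0],[0,-8,0,-0.8,0]]'; python3 -m pendant '[[0,-8,0,-0.5,0],[0,-8,0,-0.2,0],[0,-8,0,0,0]]';  python3 -m pendant '[[0,-8,0,0,0],[0,-5,0,0,0],[0,0,0,0,0]]'; python3 - <<'E'
from h import *
for n in ("top","side"):
    im,d=optics.snapshot(n)
    print([np.round(x["at"]) for x in optics.search_frame(n,"tin")])
E
```

```text
time: 4.35
tool_pos: [569.8, -181.7, 99.2]
tcp_rot: [-180.0, -0.0, -95.9]
ft_force: [-2.5, -0.6, 5.5]
finger_gap: -0.3
time: 4.65
tool_pos: [572.3, -157.5, 100.0]
tcp_rot: [-180.0, -0.0, -95.9]
ft_force: [-2.8, 1.1, 6.2]
finger_gap: -0.2
time: 4.95
tool_pos: [573.8, -144.0, 100.0]
tcp_rot: [-180.0, 0.0, -95.8]
ft_force: [-2.0, 0.7, 5.8]
finger_gap: -0.1
[array([789., -42.,  90.]), array([ 243., -267.,   99.]), array([ 535., -135.,   87.]), array([ 761., -224.,  100.])]
[array([ 242., -238.,   82.]), array([780., -23.,  90.]), array([ 740., -191.,   79.]), array([ 568., -116.,   81.])]
```

The tin moved 32 mm for 62 mm of tip travel, so it is rolling without slipping at about 6 N. I'll finish the stroke and start the next one.

```bash
python3 -m pendant '[[0,-8,0,0,0],[0,-8,0,0.4,0],[0,-8,0,0.6,0],[0,-8,0,0.8,0],[0,-4,0,0.5,0],[0,0,0,0,0],[0,0,0,0,0]]'; python3 -m pendant '[[0,0,0,-12,0],[0,24,0,0,0],[0,24,0,0,0],[0,0,0,0,0]]'; python3 - <<'E'
from h import *
for n in ("top","side"):
    im,d=optics.snapshot(n);cv2.imwrite(f"pics/{n}1.png",im)
    print([np.round(x["at"]) for x in optics.search_frame(n,"tin")])
E
```

```text
time: 5.85
tool_pos: [577.5, -108.7, 97.3]
tcp_rot: [-179.9, 0.0, -95.8]
ft_force: [-1.5, 0.4, 6.0]
finger_gap: -0.1
time: 6.25
tool_pos: [572.0, -159.5, 109.3]
tcp_rot: [-180.0, -0.1, -96.0]
ft_force: [-0.1, -0.1, -0.4]
finger_gap: 0.1
[array([792., -43.,  91.]), array([ 242., -268.,   99.]), array([ 539., -128.,   91.]), array([ 765., -220.,   95.])]
[array([574., -95.,  85.]), array([783., -25.,  90.]), array([ 244., -240.,   80.]), array([ 737., -190.,   83.])]
```

View pics/side1.png

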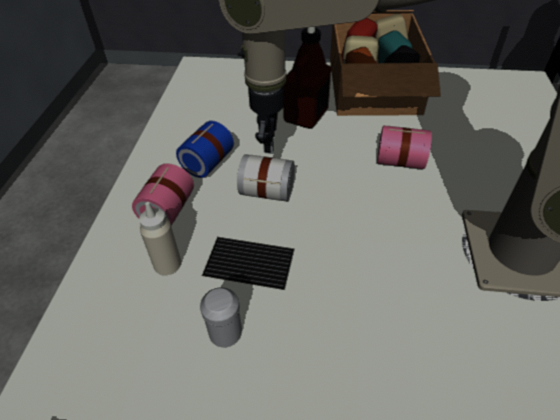

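The tin (265,177) is still lying straight and about 53 mm further along, with the gripper just behind it. Second stroke.

```bash
python3 -m pendant '[[0,-8,0,0,0],[0,0,0,9.5,0],[0,0,0,4,0],[0,0,0,0,0]]'; python3 -m pendant '[[0,-8,0,-0.5,0],[0,-8,0,-1.2,0],[0,-8,0,-0.8,0],[0,-8,0,-0.5,0],[0,-8,0,-0.2,0],[0,-8,0,0,0],[0,-8,0,0,0],[0,-8,0,0,0]]';  python3 -m pendant '[[0,-8,0,0.2,0],[0,-8,0,0.4,0],[0,-8,0,0.6,0],[0,-8,0,0.8,0],[0,-4,0,0.5,0],[0,0,0,0,0],[0,0,0,0,0]]'; python3 -m pendant '[[0,0,0,-12,0],[0,21,0,0,0],[0,21,0,0,0],[0,0,0,0,0]]'; python3 - <<'E'
from h import *
for n in ("top","side"):
    im,d=optics.snapshot(n)
    print([np.round(x["at"]) for x in optics.search_frame(n,"tin")])
E
```

```text
time: 6.85
tool_pos: [574.1, -149.9, 97.9]
tcp_rot: [-179.9, -0.1, -95.8]
ft_force: [-7.4, -1.9, 19.1]
finger_gap: -0.0
time: 7.65
tool_pos: [580.6, -84.8, 99.3]
tcp_rot: [-179.9, -0.0, -95.8]
ft_force: [0.8, 1.1, 4.4]
finger_gap: -0.3
time: 8.35
tool_pos: [583.0, -49.7, 95.7]
tcp_rot: [180.0, -0.0, -95.9]
ft_force: [-0.2, -0.1, 0.0]
finger_gap: -0.3
time: 8.75
tool_pos: [579.2, -94.1, 109.2]
tcp_rot: [-179.9, -0.1, -96.0]
ft_force: [0.5, -0.0, -0.6]
finger_gap: 0.1
[array([800., -33.,  92.]), array([ 750., -235.,   97.]), array([543., -64.,  89.]), array([ 242., -272.,  100.])]
[array([ 738., -188.,   80.]), array([781., -27.,  90.]), array([ 241., -242.,   81.]), array([574., -43.,  88.])]
```

```bash
cat >> h.py <<'E'
from scipy.optimize import least_squares
def tin(n,y,seed=None):
    im,d=optics.snapshot(n);W=world(n,d)
    m=(abs(W[...,0]-575)<78)&(abs(W[...,1]-y)<60)&(W[...,2]>20)&(W[...,2]<103)&(im.max(2)>55)
    k,l,s,c=cv2.connectedComponentsWithStats(m.astype(np.uint8));i=1+s[1:,4].argmax();Q=W[l==i]
    f=lambda p:np.hypot((Q[:,1]-p[0]-p[1]*(Q[:,0]-575))/np.hypot(1,p[1]),Q[:,2]-p[2])-50
    p=least_squares(f,[y,-.1,50],loss='soft_l1',f_scale=2).x
    x=np.percentile(Q[:,0],[1,99])
    print(n,len(Q),"axis y@575 %.1f ang %.1f z %.1f"%(p[0],np.degrees(np.arctan(p[1])),p[2]),"x",x.round(),"mid",x.mean().round());return im
E
python3 -c "
from h import *
tin('side',-74)"
python3 -m pendant '[[0,5,0,0,0],[0,0,0,9,0],[0,0,0,3.5,0],[0,0,0,0,0]]'
```

```text
side 2052 axis y@575 -75.9 ang -5.7 z 52.2 x [524. 644.] mid 584.0
time: 9.4
tool_pos: [579.3, -97.4, 97.4]
tcp_rot: [-179.9, -0.1, -95.9]
ft_force: [-5.1, -2.6, 15.6]
finger_gap: -0.2
```

```bash
python3 -m pendant '[[0,-8,0,-1,0],[0,-8,0,-1.2,0],[0,-8,0,-0.8,0],[0,-8,0,-0.3,0],[0,-8,0,0,0],[0,-8,0,0,0],[0,-8,0,0,0],[0,-8,0,0,0]]';  python3 -m pendant '[[0,-8,0,0.3,0],[0,-8,0,0.6,0],[0,-8,0,0.8,0],[0,-4,0,0.5,0],[0,0,0,0,0],[0,0,0,0,0]]'; python3 -m pendant '[[0,0,0,-12,0],[0,20,0,0,0],[0,25,0,0,0],[0,0,0,0,0]]'; python3 -c "
from h import *
tin('side',-27)"
```

```text
time: 10.2
tool_pos: [585.8, -32.4, 99.5]
tcp_rot: [-179.9, -0.0, -95.9]
ft_force: [0.3, 0.5, 6.1]
finger_gap: -0.3
time: 10.8
tool_pos: [587.5, -4.9, 96.2]
tcp_rot: [180.0, -0.0, -95.9]
ft_force: [0.5, -0.1, 2.4]
finger_gap: 0.3
time: 11.2
tool_pos: [582.8, -52.5, 109.1]
tcp_rot: [180.0, -0.1, -96.0]
ft_force: [0.0, -0.3, -0.1]
finger_gap: -0.1
side 2198 axis y@575 -29.3 ang -5.8 z 52.1 x [529. 649.] mid 589.0
```

```bash
python3 -m pendant '[[0,2,0,0,0],[0,0,0,9,0],[0,0,0,3.5,0],[0,0,0,0,0]]';python3 -m pendant '[[0,-8,0,-1,0],[0,-8,0,-1.2,0],[0,-8,0,-0.8,0],[0,-8,0,-0.3,0],[0,-8,0,0,0],[0,-8,0,0,0],[0,-8,0,0,0],[0,-8,0,0,0]]';  python3 -m pendant '[[0,-8,0,0.3,0],[0,-8,0,0.6,0],[0,-8,0,0.8,0],[0,-4,0,0.5,0],[0,0,0,0,0],[0,0,0,0,0]]'; python3 -m pendant '[[0,0,0,-12,0],[0,20,0,0,0],[0,25,0,0,0],[0,0,0,0,0]]'; python3 -c "
from h import *
cv2.imwrite('pics/side2.png',tin('side',18))
tin('top',18)"
```

```text
time: 11.65
tool_pos: [583.5, -51.7, 97.3]
tcp_rot: [-179.9, -0.1, -95.8]
ft_force: [-4.3, -1.5, 11.9]
finger_gap: -0.1
time: 12.45
tool_pos: [590.1, 13.0, 99.7]
tcp_rot: [-179.9, 0.0, -95.8]
ft_force: [0.5, -0.5, 3.7]
finger_gap: 0.2
time: 13.05
tool_pos: [591.9, 39.8, 96.6]
tcp_rot: [179.9, -0.0, -95.9]
ft_force: [-0.5, -0.3, 0.9]
finger_gap: 0.2
time: 13.45
tool_pos: [587.7, -7.7, 110.0]
tcp_rot: [-180.0, -0.1, -96.0]
ft_force: [-0.3, 0.8, -0.2]
finger_gap: 0.0
side 2287 axis y@575 17.1 ang -5.7 z 52.1 x [534. 651.] mid 593.0
top 641 axis y@575 17.8 ang -6.3 z 50.0 x [526. 595.] mid 560.0
```

View pics/side2.png

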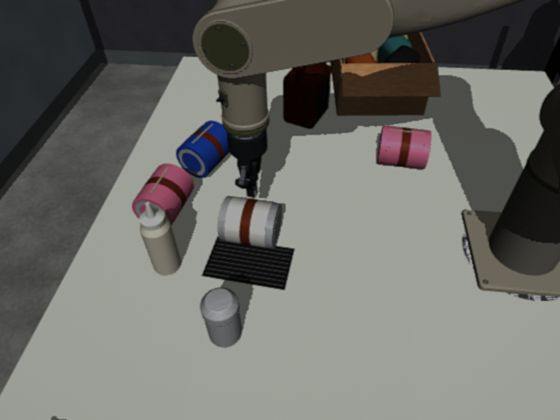

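The tin (250,222) is now at the mat's near edge, in line with it, and the bottle and shaker are untouched. One more full stroke, then a measured short one.

```bash
python3 -m pendant '[[0,2,0,0,0],[0,0,0,10,0],[0,0,0,3.5,0],[0,0,0,0,0]]';python3 -m pendant '[[0,-8,0,-1,0],[0,-8,0,-1.2,0],[0,-8,0,-0.8,0],[0,-8,0,-0.3,0],[0,-8,0,0,0],[0,-8,0,0,0],[0,-8,0,0,0],[0,-8,0,0,0]]';  python3 -m pendant '[[0,-8,0,0.3,0],[0,-6,0,0.5,0],[0,-4,0,0.5,0],[0,0,0,0,0],[0,0,0,0,0]]'; python3 -m pendant '[[0,0,0,-12,0],[0,20,0,0,0],[0,20,0,0,0],[0,0,0,0,0]]'; python3 -c "
from h import *
tin('side',58);tin('top',58)
print([np.round(x['at']) for x in optics.search_frame('side','shaker')])"
```

```text
time: 13.95
tool_pos: [588.3, -7.0, 96.9]
tcp_rot: [-179.9, -0.0, -95.8]
ft_force: [-4.9, -1.7, 11.5]
finger_gap: -0.3
time: 14.75
tool_pos: [594.9, 57.7, 99.7]
tcp_rot: [-179.9, 0.0, -95.8]
ft_force: [-0.8, 0.9, 5.5]
finger_gap: 0.1
time: 15.25
tool_pos: [596.7, 75.7, 98.2]
tcp_rot: [-179.9, 0.0, -95.8]
ft_force: [1.0, 0.7, 6.3]
finger_gap: 0.4
time: 15.65
tool_pos: [591.5, 33.3, 109.6]
tcp_rot: [180.0, -0.0, -95.9]
ft_force: [0.7, 0.1, -0.3]
finger_gap: -0.2
side 2362 axis y@575 58.5 ang -5.6 z 52.0 x [538. 652.] mid 595.0
top 602 axis y@575 59.0 ang -6.7 z 50.1 x [530. 600.] mid 565.0
[array([594., 272., 107.])]
```

```bash
python3 -m pendant '[[0,1,0,0,0],[0,0,0,10,0],[0,0,0,3,0],[0,0,0,0,0]]';python3 -m pendant '[[0,-8,0,-1,0],[0,-8,0,-1.2,0],[0,-8,0,-0.8,0],[0,-8,0,-0.3,0],[0,-8,0,0,0],[0,-8,0,0,0],[0,-6,0,0,0],[0,-4,0,0,0],[0,0,0,0,0],[0,0,0,0,0]]'; python3 -m pendant '[[0,0,0,-12,0],[0,0,0,-40,0],[0,40,0,0,0],[0,45,0,0,0],[0,45,0,0,0],[0,45,0,0,0],[0,0,0,0,0]]'; python3 - <<'E'
from h import *
cv2.imwrite('pics/side3.png',tin('side',86));im=tin('top',86);
cv2.imwrite('pics/top3.png',cv2.resize(im[90:230,150:400],None,fx=3,fy=3,interpolation=3))
for n in ("top","side"):
  for q in ["shaker","squeeze_bottle","sauce_jug"]: print(q,[np.round(x['at']) for x in optics.search_frame(n,q)][:1])
E
```

```text
time: 16.2
tool_pos: [592.1, 33.9, 97.1]
tcp_rot: [-180.0, -0.0, -95.8]
ft_force: [-1.6, -0.2, 6.5]
finger_gap: -0.1
time: 17.2
tool_pos: [598.0, 91.5, 100.0]
tcp_rot: [-180.0, -0.0, -95.9]
ft_force: [2.2, -1.2, 3.2]
finger_gap: -0.4
time: 17.9
tool_pos: [578.3, -87.9, 151.9]
tcp_rot: [179.9, -0.1, -96.2]
ft_force: [0.2, 0.4, -0.5]
finger_gap: -0.1
side 2371 axis y@575 87.4 ang -5.7 z 52.1 x [542. 652.] mid 597.0
top 1214 axis y@575 87.7 ang -5.9 z 50.3 x [535. 652.] mid 594.0
shaker [array([592., 250., 110.])]
squeeze_bottle [array([744., 107., 129.])]
sauce_jug [array([ 491., -451.,  163.])]
shaker [array([595., 271., 109.])]
squeeze_bottle [array([756., 126., 108.])]
sauce_jug [array([ 498., -425.,  140.])]
```

View pics/top3.png

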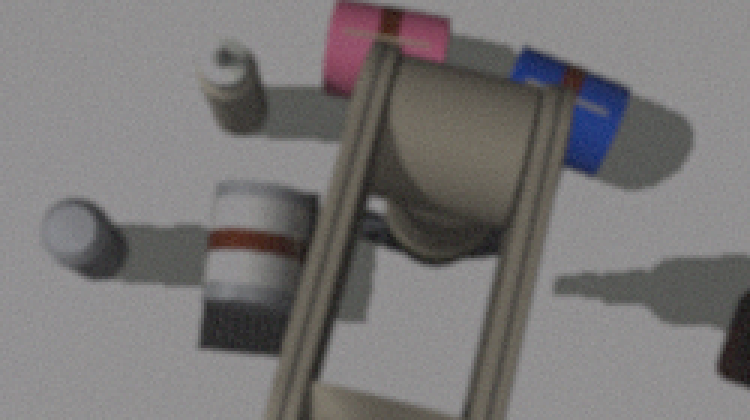

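View pics/side3.png

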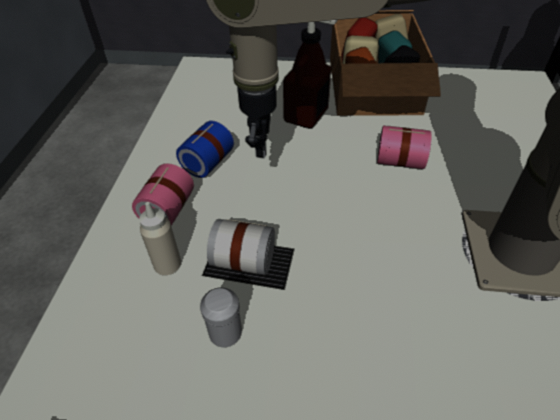

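```bash
python3 - <<'E'
from h import *
from bench import hand_in
ok=True
for n in ("top","side"):
    im,d=optics.snapshot(n);W=world(n,d)
    Q=W[(abs(W[...,0]-590)<110)&(abs(W[...,1]-86)<45)&(W[...,2]>40)&(W[...,2]<104)]
    a=np.radians(-5.2);q=(Q[:,:2]-[585.5,87])@np.array([np.cos(a),np.sin(a)])
    e=np.percentile(q,[1,99]);print(n,e.round(),"offset",e.mean().round(1));ok&=abs(e.mean())<25
if ok: print(r.sense()["time"],hand_in())
E
```

```text
top [-49.  70.] offset 10.4
side [-47.  73.] offset 13.1
the job is handed in; nothing more can be done
18.4 None
```

I rolled the pale, brown-banded tin onto the middle of the mat and handed the job in at 18.4 s of the 64 s. It took six fingertip strokes on its top. It moved about half as far as the fingertip each time, which means it rolled rather than slid. The fingertips pressed with 4 to 19 N, always with the grasp point well above the tin's lower half.

Last checks before handing in:
- **Across the mat:** the tin's middle is within about 3 mm of the mat's centre in the rolling direction. The mat centre itself is known to about 5 mm; one rough side-camera estimate put it about 8 mm further on and I discounted it as depth or shadow error. The limit is 20 mm.
- **Along its axis:** the tin sits 10 to 13 mm off centre, against a limit of 35 mm. An eye estimate from the top view suggested about 20 mm.
- **Angle:** its axis is within about 1° of the mat's long side.
- **Rolled over:** it travelled about 266 mm, which is roughly 305° of turn. I worked the half turn out from that distance and did not measure it directly.
- **Bystanders:** the shaker, squeeze bottle and jug read within about 6 mm of where they started, which is close to the detector's error. The top camera's first shaker reading had actually picked out the bottle, so I compared the shaker through the side camera.
- **Arm:** it was clear of everything, with the wrist force near zero.

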